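Level the tea stand and hold the spirit level down

TASK

Lay the yellow spirit level flat along the wooden deck of the tea stand, centred on the deck, and let go of it; then wind the red-knobbed crank clockwise until its bubble rests centred between the two black rings. Leave the crank and finish while pressing the level gently but firmly down on the deck from above, beside its vial, with about 10 N, the bubble still centred: keep pressing at the end, do not let go. Leave the tea things on the counter where they are.

Things in the scene. Friction and masses are not known exactly. Their poses are not given: they have to be found in the camera images.
- level_mid (a point): centre of the spirit level, half-way up (23 mm above its underside): a yellow bar 200 mm long (x) x 30 mm wide (y) x 46 mm high (z), about 0.35 kg, black end caps, loose, first lying flat on the counter. In its top, at mid length, a green vial in an 80 mm long recess with a white bubble 18 mm long and two black rings; the solid shoulders 40 to 100 mm from the middle, at either end, may be pressed; its top is 23 mm above this point
- bubble (a joint): place of the bubble along the level's x axis in m, 0 = centred between the rings (2.5 mm either way is still centred), range -0.026 to 0.026. It rises towards the higher end, about 5 mm for each 10 mrad of slope, and needs about 1.5 s to come to rest
- deck_mid (a point): centre of the top face of the stand's wooden deck, 150 mm (x) x 280 mm long (y), 86 to 90 mm above the counter at first, 93 mm when level; z is its normal. +y points to its hinge, the higher end at first; -y to the crank end, up to 41 mrad too low. The deck lies on rubber bushes: pressed anywhere it sinks straight down about 1 mm per 3 N. The stand is fixed
- crank_axis (a point): point on the upright axis of the crank, at the mid-height of its knob, 215 mm to the -y side of the middle of the deck. The crank turns the stand's levelling screw and stays where it is left; clockwise seen from above raises the crank end of the deck and so moves the bubble about 8 mm a full turn towards the crank end. At first it needs between 1.2 and 2.6 full clockwise turns. It takes about 1.5 N at the knob
- crank_knob (a point): centre of the crank's red upright round knob, 22 mm in diameter and 40 mm high (20 mm above and below this point), which spins freely on its pin; it goes round crank_axis at a radius of 45 mm, level, at a constant height. Directly below it lies the crank's arm
- tray: bystander: blue square plastic tray 250 x 250 x 22 mm, origin under its middle, carries the four glasses
- glass0: bystander: clear tea glass 56 mm in diameter, 90 mm high, on the tray; origin under its middle
- glass1: bystander: clear tea glass 56 mm in diameter, 90 mm high, on the tray; origin under its middle
- glass2: bystander: clear tea glass 56 mm in diameter, 90 mm high, on the tray; origin under its middle
- glass3: bystander: clear tea glass 56 mm in diameter, 90 mm high, on the tray; origin under its middle
- teapot: bystander: white porcelain teapot about 240 mm from spout to handle, 128 mm high; origin under its middle
- spoon0: bystander: metal teaspoon 130 mm long, lying along its x axis on the counter
- spoon1: bystander: metal teaspoon 130 mm long, lying along its x axis on the counter
Things that resemble listed ones, but are neither listed nor needed, are in the scene too. There is more than one size of the part that bears level_mid; the job needs the smaller.

How it is judged:
On the way, in this order (a step that is already met when the one before it is completed fails the run):
1. the level lies flat along the deck, let go, its bubble off centre (x of level_mid in the frame of deck_mid between -0.045 and 0.045 m and y of level_mid in the frame of deck_mid between -0.045 and 0.045 m and z of level_mid in the frame of deck_mid between 0.019 and 0.027 m and angle between the x axis of level_mid and the y axis of deck_mid, either way round below 0.15 rad and contact force between the fingers and level below 0.2 N and (value of joint bubble above 0.005 m or value of joint bubble below -0.005 m)), for 0.2 s.
2. the crank has been turned until the bubble is centred, the level not touched (x of level_mid in the frame of deck_mid between -0.045 and 0.045 m and y of level_mid in the frame of deck_mid between -0.045 and 0.045 m and z of level_mid in the frame of deck_mid between 0.019 and 0.027 m and angle between the x axis of level_mid and the y axis of deck_mid, either way round below 0.15 rad and value of joint bubble between -0.0025 and 0.0025 m and contact force between the fingers and level below 0.2 N), for 0.5 s.
At the end, for the whole second after the job is handed in: level flat on the deck (middle within 45 mm of the deck's each way, within 0.15 rad of its length), bubble within 2.5 mm of centre, fingers pressing the level with 3 to 25 N, deck bearing 7.5 to 28 N of it (weight about 3.5 N included), at rest (x of level_mid in the frame of deck_mid between -0.045 and 0.045 m and y of level_mid in the frame of deck_mid between -0.045 and 0.045 m and z of level_mid in the frame of deck_mid between 0.019 and 0.027 m and angle between the x axis of level_mid and the y axis of deck_mid, either way round below 0.15 rad and value of joint bubble between -0.0025 and 0.0025 m and contact force between level and deck between 7.5 and 28 N and contact force between the fingers and level between 3 and 25 N and linear speed of level below 0.01 m/s); the arm keeps its last pose, push and grip.
It fails at once if a bystander was pushed more than 30 mm (distance of any of tray, teapot, spoon0, spoon1, glass0, glass1, glass2, glass3 from where it was at the start of the episode above 0.03 m).
It fails at once if the level was slammed or pressed on the deck with over 45 N (contact force between level and deck above 45 N).
It also fails if it takes over 72 s, if anything falls off the work surface, if the arm or the gripper's body presses on something with over 40 N, if the wrist force passes 120 N, or if a joint passes its speed limit or range.

ROBOT

A 6-joint arm with a two-finger parallel gripper is mounted at the origin on the work surface. World frame = base frame: x ahead of the robot, y to its left, z up, the work surface at z = 0. Lengths are in m, angles in rad, forces in N, time in s.
With the tool pointing down it reaches from about 0.325 to 0.925 m from the base axis. Payload 3.1 kg.
Tool frame: the origin (TCP) lies between the finger pads; the fingertips stand 11 mm ahead of it and the grasp point (between the pads) lies 8 mm behind it; y points along the fingers, x is the direction in which the jaws open and shut, and the axes are right-handed (so a half turn about y gives the same grasp; the last joint's range is limited). The gripper opens to 85 mm and grips with 20 to 120 N. Pads are 22 mm wide; open, the fingers measure 114 mm over their backs; the gripper's body (76 mm by 85 mm) begins 54 mm behind the grasp point. The pads swing forward as they close: fully open they stand 13 mm farther back than shut.
Start: joints at [1.126, 0.217, 1.613, -0, 1.311, -0.112], TCP at [0.204, 0.591, 0.242] pointing down, gripper open.
Joint ranges: [-2.75, 2.75], [-0.78, 2.1], [0.31, 2.55], [-1.13, 4.27], [0.13, 2.63], [-2.58, 2.58]. Speed limits (rad/s): [2.79, 2.79, 3.14, 3.14, 3.14, 3.14].

INTERFACE

Orientations are given as a 3x3 rotation matrix whose columns are the frame's x, y, z axes.
In Python, from cell import ctrl, optics gives the robot as it stands.
- The arm moves only by the tool step_arm, never from a script. Its arguments are lists of equal length, an entry for each row: "delta_pos": the shift along the tool's x, y, z scaled (see below), a list of three; "twist": the turn about the tool's y scaled (see below). A call has 1 to 8 rows; each row is the pose to reach, as a shift and turn from the pose commanded when the call began, along the tool's axes at that moment; what a row does not reach only later rows make up. The controller multiplies each number of a shift by 25 cm and each number of a turn by 2 rad. A row lasts 1/8 s, in which the tool goes at most 62.5 mm and 10.7 degrees, less where a joint would pass 70% of its speed; a pose out of reach is approached as far as the arm can. A call with a number of a shift or a turn outside -1 to 1 is refused whole. A call with a gripper value outside its range is refused whole. "grip" is the opening, from -1 (shut) to 1 (fully open), so that 0 is half open, set as the call begins (left out, the last holds). The fingers move at their own pace and stop on an object; the grip force is fixed at half the most. Time passes only in rows, so rows that repeat a pose let the fingers close. It gives the time, the measured TCP pose, the force and the opening at its end, in the units of the state.
- ctrl.sense(): the state, without advancing time (a new reading comes with each control period).
- optics.get_image(name): name is "side" or "top" or "wrist"; returns the picture (420x560x3 uint8, red, green, blue); there is no depth.
- optics.get_calibration(name): a dict with "fx", "fy", "cx", "cy" (pixels), "k1" (the pictures are not rectified: a ray, as slopes to the right and down, at radius r is drawn at 1 + k1 r^2 times it, then the intrinsics apply), "origin" and "orientation" of the camera in the world; the wrist camera has in their place "mount" (4x4, takes a point from camera to tool coordinates, whose origin is the TCP and whose axes are the tool frame's). Camera axes: x right, y up, looking along -z (the intrinsics and any distortion apply to the point x, -y, -z); pixel columns grow to the right and rows downward; lengths in m; the calibration is good to about 2 mm. A picture is of the moment at which its call begins: read the wrist's pose just before it. get_calibration takes no time and is no camera call.
- ctrl.hand_in(): hands the job in, once; it reports no verdict.
The state is a dict: "t": time; "q": joint angles; "joint_vel": joint speeds; "joint_torque": joint torques, N m; "position": TCP position; "tcp_rot": TCP orientation; "ft_force": force on the tool from outside, world axes, zero at the start; "ft_torque": the same for the moment, N m; "finger_gap": finger opening in m.
Only numpy, scipy, OpenCV 4.12 (cv2) and the standard library are available. Lean on these libraries where they do the work, as an engineer would, in place of code of your own. Each camera call takes 0.05 s, during which the arm holds its last target.

## Working session

There is one attempt and no reset: what is moved stays moved. The work goes in short steps, Python scripts to look and compute and a tool call to move; the robot and the scene stay as the last step left them, time stands still between calls to the robot, and variables do not carry over. Pictures are saved under pics/ and viewed, and the job is handed in when it is done.

Besides the shell and the picture viewer there is one more tool, called as name([rows], argument=value, ...), one row to a line, values as JSON. step_arm: Moves the arm, as the interface text tells. Shifts and turns lie within -1 to 1; 1 stands for 25 cm of shift or 2 rad of turn. Its arguments: {"type":"object","properties":{"delta_pos":{"type":"array","items":{"type":"array","items":{"type":"number","minimum":-1,"maximum":1}}},"twist":{"type":"array","items":{"type":"number","minimum":-1,"maximum":1}},"grip":{"type":"number"}},"required":["delta_pos","twist"]}

```bash
mkdir -p pics; ls; python3 - <<'E'
from cell import ctrl, optics
import cv2
print(ctrl.sense())
for n in ["side","top","wrist"]:
    im=optics.get_image(n); cv2.imwrite(f"pics/{n}0.png",im[:,:,::-1]); print(n,optics.get_calibration(n))
E
```

```text
pics
{'t': 0.0, 'q': array([ 1.12577994e+00,  2.17784683e-01,  1.61492279e+00, -5.75302660e-07,
        1.31131052e+00, -1.12194808e-01]), 'joint_vel': array([ 0.00123014,  0.00105432, -0.00063259, -0.00037078, -0.00114023,
        0.0019595 ]), 'joint_torque': array([ 4.07175230e-04, -3.96860754e+01, -3.03849077e+01, -2.61810192e-04,
        9.79092903e-03, -1.73842108e-05]), 'position': array([0.20382859, 0.58999391, 0.24095524]), 'tcp_rot': array([[ 3.26709674e-01, -1.04354109e-03, -9.45124172e-01],
       [ 9.45121675e-01, -2.18936080e-03,  3.26711228e-01],
       [-2.41015441e-03, -9.99997059e-01,  2.70987951e-04]]), 'ft_force': array([-0.26971472,  0.83872213,  0.41642987]), 'ft_torque': array([-0.01520665, -0.03854538,  0.01748542]), 'finger_gap': 0.08491272274166181}
side {'fx': 491.38834223883094, 'fy': 491.38834223883094, 'cx': 285.48886743382224, 'cy': 208.68930237697327, 'k1': -0.02654190744817539, 'origin': array([-0.2266652 ,  0.96649878,  1.36020159]), 'orientation': array([[-0.80451465,  0.41348066, -0.42636829],
       [-0.5939212 , -0.56455834,  0.57317666],
       
[... 180 characters left out ...]
in': array([ 0.37889124, -0.064887  ,  1.34725666]), 'orientation': array([[-0.00224866,  0.99191016, -0.12692195],
       [-0.99981091, -0.00468163, -0.01887401],
       [-0.01931553,  0.1268555 ,  0.99173313]])}
wrist {'fx': 307.9697591617729, 'fy': 307.9697591617729, 'cx': 276.7198573209135, 'cy': 205.73268647540777, 'k1': -0.06338065021027633, 'mount': array([[ 9.99999967e-01, -2.55554822e-04, -3.95733075e-06,
        -7.97113868e-04],
       [ 6.74149064e-05,  2.78670041e-01, -9.60386903e-01,
        -1.33143867e-01],
       [ 2.46534294e-04,  9.60386871e-01,  2.78670049e-01,
         7.09726173e-02],
       [ 0.00000000e+00,  0.00000000e+00,  0.00000000e+00,
         1.00000000e+00]])}
```

View pics/top0.png

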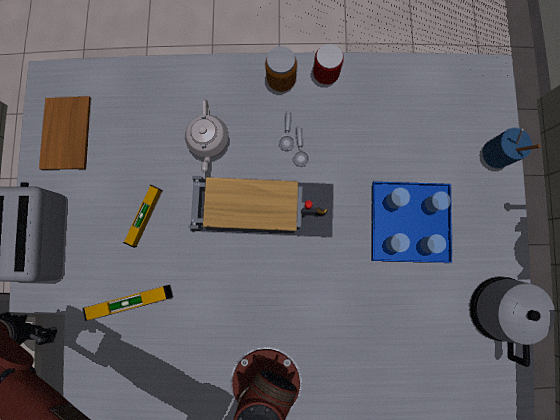

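View pics/side0.png

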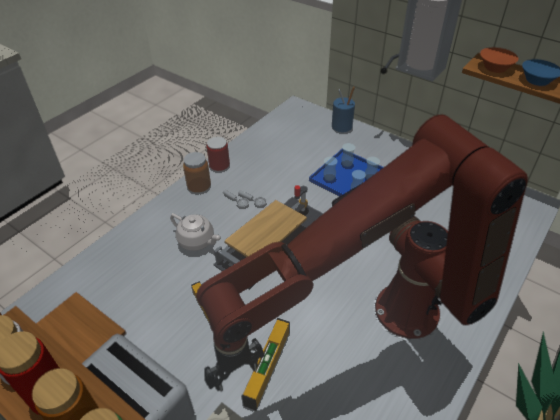

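View pics/wrist0.png

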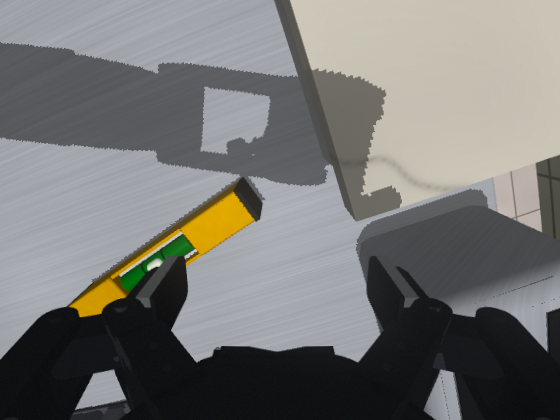

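```bash
cat > h.py <<'E'
import numpy as np, cv2
from cell import ctrl, optics
def cam(name,state=None):
    c=dict(optics.get_calibration(name))
    if name=="wrist":
        R=np.array(state["tcp_rot"]);p=np.array(state["position"]);M=c["mount"]
        c["orientation"]=R@M[:3,:3]; c["origin"]=R@M[:3,3]+p
    return c
def ray(c,uv):
    K=np.array([[c["fx"],0,c["cx"]],[0,c["fy"],c["cy"]],[0,0,1]])
    q=cv2.undistortPoints(np.array([[uv]],float),K,np.array([c["k1"],0,0,0,0]))[0,0]
    return c["orientation"]@np.array([q[0],-q[1],-1.])
def onz(c,uv,z):
    d=ray(c,uv); o=c["origin"]; return o+d*(z-o[2])/d[2]
def proj(c,P):
    v=c["orientation"].T@(np.array(P,float)-c["origin"]); a=v[0]/-v[2]; b=v[1]/v[2]
    s=1+c["k1"]*(a*a+b*b); return np.array([c["cx"]+c["fx"]*a*s,c["cy"]+c["fy"]*b*s])
def tri(c1,u1,c2,u2):
    A=[];b=[]
    for c,u in((c1,u1),(c2,u2)):
        d=ray(c,u);d/=np.linalg.norm(d);P=np.eye(3)-np.outer(d,d);A.append(P);b.append(P@c["origin"])
    x=np.linalg.lstsq(np.vstack(A),np.hstack(b),rcond=None)[0]
    return x
def crop(im,x0,y0,x1,y1,f,name):
    cv2.imwrite("pics/"+name,cv2.resize(im[y0:y1,x0:x1,::-1],None,fx=f,fy=f,interpolation=cv2.INTER_CUBIC))
E
python3 - <<'E'
from h import *
im=cv2.imread("pics/top0.png")[:,:,::-1]; c=cam("top")
hsv=cv2.cvtColor(im.copy(),cv2.COLOR_RGB2HSV)
m=cv2.inRange(hsv,(18,150,100),(32,255,255))
m=cv2.morphologyEx(m,cv2.MORPH_CLOSE,np.ones((9,9)))
for k in cv2.findContours(m,cv2.RETR_EXTERNAL,cv2.CHAIN_APPROX_NONE)[0]:
    if cv2.contourArea(k)<60: continue
    r=cv2.minAreaRect(k); b=cv2.boxPoints(r); print(r)
    w=np.array([onz(c,p,0.046) for p in b]); print(w.round(4), [np.linalg.norm(w[i]-w[i-1]).round(4) for i in range(4)], w.mean(0))
crop(im,70,170,190,330,3.7,"lev.png")
crop(im,180,160,345,250,4,"deck.png")
E
```

```text
((124.64038848876953, 303.0233154296875), (13.14488697052002, 81.88462829589844), 74.98163604736328)
[[0.2291 0.5637 0.046 ]
 [0.2977 0.3137 0.046 ]
 [0.2594 0.3023 0.046 ]
 [0.1905 0.5514 0.046 ]] [np.float64(0.0405), np.float64(0.2592), np.float64(0.0399), np.float64(0.2584)] [0.24418312 0.43279747 0.046     ]
((140.7842559814453, 215.17465209960938), (9.351945877075195, 61.408355712890625), 24.443954467773438)
[[0.4344 0.4402 0.046 ]
 [0.61   0.3652 0.046 ]
 [0.5975 0.3374 0.046 ]
 [0.4225 0.4124 0.046 ]] [np.float64(0.0302), np.float64(0.1909), np.float64(0.0305), np.float64(0.1904)] [0.51608322 0.38879715 0.046     ]
```

View pics/lev.png

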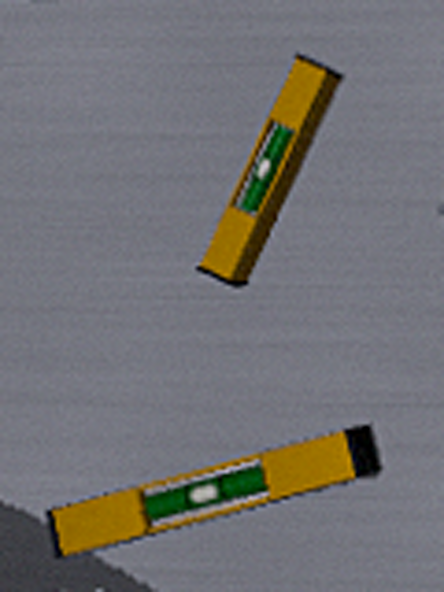

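View pics/deck.png

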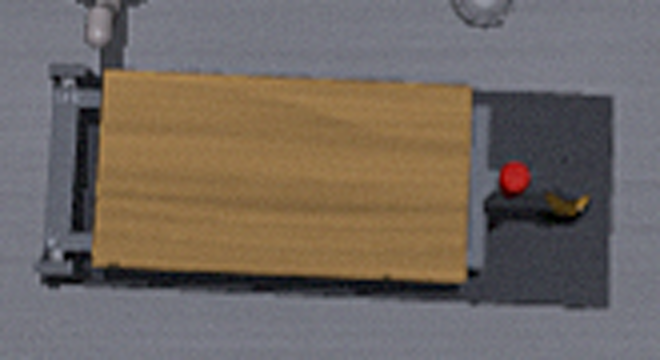

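```bash
python3 - <<'E'
from h import *
c=cam("top"); s=cam("side")
P=[np.array(p)/4+np.array([180,160]) for p in [(103,70),(471,87),(467,283),(93,268)]]
w=np.array([onz(c,p,z) for p,z in zip(P,(.093,.083,.083,.093))]); print(w.round(4),w.mean(0),[np.linalg.norm(w[i]-w[i-1]).round(4) for i in range(4)])
im=cv2.imread("pics/top0.png")[:,:,::-1]; si=cv2.imread("pics/side0.png")[:,:,::-1]
def red(im,box):
    x0,y0,x1,y1=box
    hsv=cv2.cvtColor(im[y0:y1,x0:x1].copy(),cv2.COLOR_RGB2HSV)
    m=cv2.inRange(hsv,(0,150,80),(8,255,255))|cv2.inRange(hsv,(172,150,80),(180,255,255))
    y,x=np.nonzero(m); print(len(x),x.min()+x0,x.max()+x0,y.min()+y0,y.max()+y0); return np.array([x.mean()+x0,y.mean()+y0])
a=red(im,(295,190,335,225)); b=red(si,(285,175,315,215)); print(a,b)
X=tri(c,a,s,b); print("knob",X,proj(c,X),proj(s,X))
# level center from green vial in top
hsv=cv2.cvtColor(im.copy(),cv2.COLOR_RGB2HSV); m=cv2.inRange(hsv,(45,120,40),(75,255,255)); m[:180]=0;m[250:]=0
y,x=np.nonzero(m); sel=(x>115)&(x<165); print("vial",onz(c,(x[sel].mean(),y[sel].mean()),.045))
for u in [(96,16)]: pass
Q=[np.array(p)/3.7+np.array([70,170]) for p in [(297,56),(328,70),(237,283),(198,268)]]
w=np.array([onz(c,p,.046) for p in Q]);print(w.round(4),w.mean(0),[np.linalg.norm(w[i]-w[i-1]).round(4) for i in range(4)])
crop(si,270,170,330,230,9,"knob.png")
E
```

```text
[[ 0.6241  0.1769  0.093 ]
 [ 0.6112 -0.1001  0.083 ]
 [ 0.4636 -0.0959  0.083 ]
 [ 0.4748  0.1814  0.093 ]] [0.54340377 0.04057419 0.088     ] [np.float64(0.1494), np.float64(0.2774), np.float64(0.1477), np.float64(0.2777)]
45 305 312 201 207
16 295 299 186 189
[308.26666667 203.82222222] [297.  187.5]
knob [ 0.53354027 -0.12661219  0.16417605] [308.2324343  203.76435238] [297.05124702 187.50679904]
vial [0.51535352 0.38627361 0.045     ]
[[0.6105 0.3619 0.046 ]
 [0.5982 0.3345 0.046 ]
 [0.4181 0.4068 0.046 ]
 [0.4305 0.441  0.046 ]] [0.51432102 0.38604991 0.046     ] [np.float64(0.1966), np.float64(0.03), np.float64(0.1941), np.float64(0.0364)]
```

View pics/knob.png

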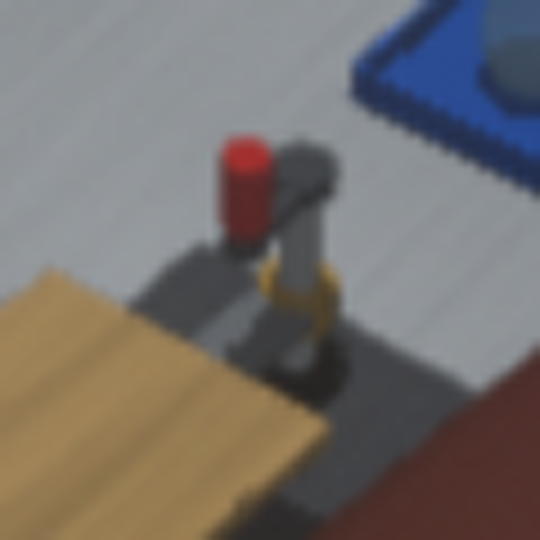

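step_arm([
  [-0.06,0.05,-0.24],
  [-0.12,0.1,-0.48],
  [-0.18,0.16,-0.72],
  [-0.24,0.2,-0.96],
  [-0.24,0.2,-0.96],
], twist=[0.008,0.016,0.024,0.032,0.032], grip=1)

```text
t: 0.78
position: [0.4142, 0.4524, 0.1907]
tcp_rot: [[0.392, -0.001, -0.92], [0.92, -0.002, 0.392], [-0.003, -1.0, 0.0]]
ft_force: [0.4, 1.0, -0.1]
finger_gap: 0.0855
```

```bash
cat > goto.py <<'E'
import sys
from h import *
# usage: x y z [toolx_yaw_deg]
st=ctrl.sense();R=st["tcp_rot"];p=st["position"]
t=np.array([float(v) for v in sys.argv[1:4]])
yaw=np.degrees(np.arctan2(R[1,0],R[0,0]))
print("t",st["t"],"p",p.round(4),"yaw",yaw.round(2),"F",np.round(st["ft_force"],1),"gap",st["finger_gap"].__round__(4))
print("delta",(R.T@(t-p)/.25).round(4), "twist",(-np.radians(float(sys.argv[4])-yaw)/2).round(4) if len(sys.argv)>4 else "")
E
python3 goto.py 0.515 0.386 0.15 67.2
```

```text
t 0.775 p [0.4142 0.4524 0.1907] yaw 66.93 F [ 0.4  1.  -0.1] gap 0.0855
delta [-0.0858  0.163  -0.4751] twist -0.0024
```

step_arm([
  [-0.02,0.05,-0.15],
  [-0.05,0.1,-0.3],
  [-0.086,0.16,-0.475],
  [-0.086,0.16,-0.475],
], twist=[0,0,0,0])

```text
t: 1.27
position: [0.5131, 0.3884, 0.1506]
tcp_rot: [[0.389, -0.002, -0.921], [0.921, -0.002, 0.389], [-0.002, -1.0, 0.001]]
ft_force: [-0.2, -0.4, -0.2]
finger_gap: 0.0853
```

```bash
python3 goto.py 0.515 0.386 0.022 67.2; python3 - <<'E'
from h import *
st=ctrl.sense(); im=optics.get_image("wrist"); cv2.imwrite("pics/w1.png",im[:,:,::-1])
c=cam("wrist",st); print(proj(c,[.515,.386,.046]))
hsv=cv2.cvtColor(im.copy(),cv2.COLOR_RGB2HSV)
m=cv2.inRange(hsv,(18,150,100),(32,255,255)); g=cv2.inRange(hsv,(45,120,40),(75,255,255))
n,l,s,ce=cv2.connectedComponentsWithStats(g); print([(a.tolist(),b.round(1).tolist(),onz(c,b,.045).round(4)) for a,b in zip(s,ce) if a[4]>80])
E
```

```text
t 1.275 p [0.5131 0.3884 0.1506] yaw 67.11 F [-0.2 -0.4 -0.2] gap 0.0853
delta [-0.0046  0.5144 -0.0113] twist -0.0008
[276.2206994  211.34400793]
[([0, 0, 560, 420, 233920], [279.5, 209.5], array([0.5149, 0.3889, 0.045 ])), ([272, 162, 19, 33, 604], [280.9, 178.3], array([0.4916, 0.3999, 0.045 ])), ([272, 196, 18, 26, 181], [280.6, 207.4], array([0.5136, 0.3904, 0.045 ])), ([271, 224, 19, 29, 495], [279.7, 238.1], array([0.5378, 0.3795, 0.045 ]))]
```

View pics/w1.png

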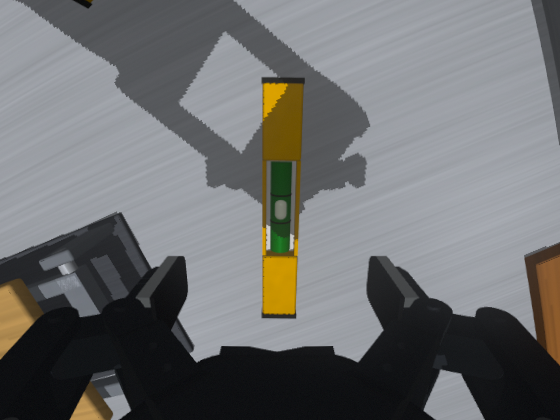

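step_arm([
  [0.006,0.2,-0.004],
  [0.006,0.38,-0.004],
  [0.006,0.48,-0.004],
  [0.006,0.514,-0.004],
  [0.006,0.514,-0.004],
], twist=[0,0,0,0,0])

```text
t: 1.95
position: [0.5135, 0.3919, 0.0242]
tcp_rot: [[0.385, -0.0, -0.923], [0.923, 0.0, 0.385], [0.0, -1.0, 0.0]]
ft_force: [0.2, -0.0, 0.4]
finger_gap: 0.0851
```

step_arm([
  [0,0,0],
  [0,0,0],
  [0,0,0],
  [0,0,0],
  [0,0,0],
  [0,0,0],
], twist=[0,0,0,0,0,0], grip=-1)

```text
t: 2.7
position: [0.515, 0.3912, 0.025]
tcp_rot: [[0.387, 0.001, -0.922], [0.922, 0.001, 0.387], [0.001, -1.0, -0.001]]
ft_force: [-0.1, -1.4, 5.3]
finger_gap: 0.0293
```

step_arm([
  [0,-0.2,0],
  [0,-0.4,0],
  [0,-0.6,0],
  [-0.1,-0.66,-0.05],
  [-0.3,-0.66,-0.15],
  [-0.5,-0.66,-0.25],
  [-0.7,-0.66,-0.35],
  [-0.7,-0.66,-0.35],
], twist=[0,0,0,0.06,0.13,0.2,0.27,0.3])

```text
t: 3.7
position: [0.5259, 0.1915, 0.1866]
tcp_rot: [[0.844, -0.004, -0.537], [0.537, -0.002, 0.844], [-0.005, -1.0, 0.0]]
ft_force: [-0.7, 1.3, -3.2]
finger_gap: 0.029
```

```bash
python3 goto.py 0.5434 0.0406 0.19 -2.5
```

```text
t 3.7 p [0.5259 0.1915 0.1866] yaw 32.46 F [-0.7  1.3 -3.2] gap 0.029
delta [-0.2648 -0.0127 -0.5469] twist 0.3051
```

step_arm([
  [-0.06,0,-0.12],
  [-0.13,0,-0.27],
  [-0.2,0,-0.42],
  [-0.265,-0.01,-0.547],
  [-0.265,-0.01,-0.547],
  [-0.265,-0.01,-0.547],
], twist=[0.08,0.16,0.24,0.305,0.305,0.305])

```text
t: 4.45
position: [0.5447, 0.0452, 0.1899]
tcp_rot: [[0.999, -0.003, 0.036], [-0.036, 0.001, 0.999], [-0.003, -1.0, 0.001]]
ft_force: [-0.8, 0.5, -2.9]
finger_gap: 0.0295
```

```bash
python3 goto.py 0.5434 0.0406 0.118 -2.5;python3 - <<'E'
from h import *
st=ctrl.sense()
im=optics.get_image("side"); cv2.imwrite("pics/s2.png",im[:,:,::-1])
im=optics.get_image("wrist"); cv2.imwrite("pics/w2.png",im[:,:,::-1])
E
```

```text
t 4.45 p [0.5447 0.0452 0.1899] yaw -2.05 F [-0.8  0.5 -2.9] gap 0.0295
delta [-0.0037  0.2876 -0.0186] twist 0.0039
```

View pics/w2.png

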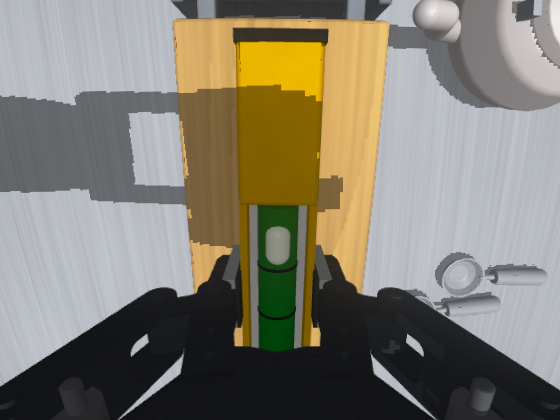

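View pics/s2.png

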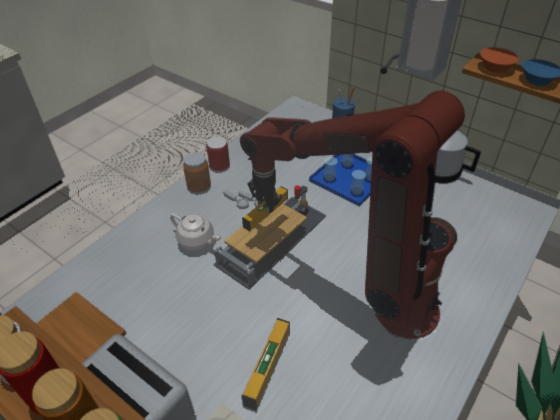

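step_arm([
  [-0.004,0.1,-0.019],
  [-0.004,0.2,-0.019],
  [-0.004,0.25,-0.019],
  [-0.004,0.272,-0.019],
  [-0.004,0.28,-0.019],
  [-0.004,0.288,-0.019],
  [-0.004,0.288,-0.019],
], twist=[0.004,0.004,0.004,0.004,0.004,0.004,0.004])

```text
t: 5.42
position: [0.5451, 0.0401, 0.1199]
tcp_rot: [[0.999, 0.001, 0.044], [-0.044, -0.0, 0.999], [0.001, -1.0, -0.0]]
ft_force: [0.5, -0.5, -3.8]
finger_gap: 0.029
```

step_arm([
  [0,0.006,0],
  [0,0.012,0],
  [0,0.012,0],
], twist=[0,0,0])

```text
t: 5.8
position: [0.5445, 0.0401, 0.1161]
tcp_rot: [[0.999, -0.0, 0.044], [-0.044, 0.0, 0.999], [-0.0, -1.0, -0.0]]
ft_force: [-0.3, -0.1, -3.7]
finger_gap: 0.0287
```

step_arm([
  [0,0.006,0],
  [0,0.008,0],
  [0,0.008,0],
], twist=[0,0,0])

```text
t: 6.18
position: [0.5448, 0.0401, 0.1146]
tcp_rot: [[0.999, 0.0, 0.044], [-0.044, -0.0, 0.999], [0.0, -1.0, -0.0]]
ft_force: [-0.2, -0.2, -1.7]
finger_gap: 0.0291
```

step_arm([
  [0,0.006,0],
  [0,0.006,0],
], twist=[0,0])

```text
t: 6.42
position: [0.5449, 0.04, 0.1133]
tcp_rot: [[0.999, 0.0, 0.044], [-0.044, -0.0, 0.999], [0.0, -1.0, -0.0]]
ft_force: [-1.3, -1.9, 0.9]
finger_gap: 0.0295
```

step_arm([
  [0,0,0],
  [0,0,0],
  [0,0,0],
  [0,0,0],
  [0,0,0],
], twist=[0,0,0,0,0], grip=1)

```text
t: 7.05
position: [0.5446, 0.0402, 0.1128]
tcp_rot: [[0.999, 0.0, 0.044], [-0.044, -0.0, 0.999], [0.0, -1.0, -0.0]]
ft_force: [0.1, -0.2, -1.0]
finger_gap: 0.085
```

step_arm([
  [0,-0.1,0],
  [0,-0.3,0],
  [0,-0.45,0],
  [0,-0.55,0],
  [0,-0.55,0],
  [0,-0.55,0],
  [0,-0.55,0],
  [0,-0.55,0],
], twist=[0,0,0,0,0,0,0,0])

```text
t: 8.05
position: [0.5439, 0.0402, 0.2487]
tcp_rot: [[0.999, -0.003, 0.044], [-0.044, 0.0, 0.999], [-0.003, -1.0, 0.0]]
ft_force: [-0.1, -0.6, -0.1]
finger_gap: 0.0853
```

```bash
python3 goto.py 0.5334 -0.1266 0.2 -2.5;python3 - <<'E'
from h import *
im=optics.get_image("wrist"); cv2.imwrite("pics/w3.png",im[:,:,::-1])
E
```

```text
t 8.05 p [0.5439 0.0402 0.2487] yaw -2.52 F [-0.1 -0.6 -0.1] gap 0.0853
delta [-0.0119  0.1949 -0.6683] twist -0.0002
```

View pics/w3.png

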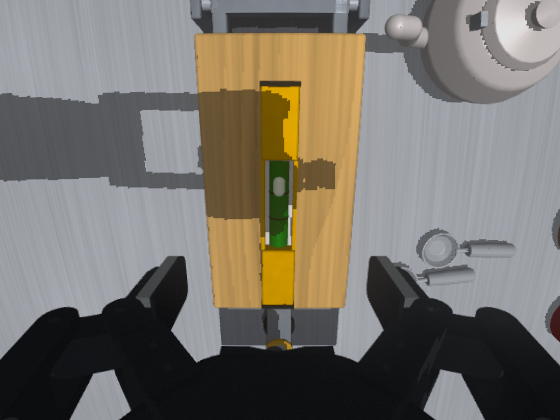

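```bash
cat > bub.py <<'E'
from h import *
import sys
st=ctrl.sense(); nm=sys.argv[1] if len(sys.argv)>1 else "wrist"
im=optics.get_image(nm); cv2.imwrite(f"pics/b_{nm}_{st['t']:.2f}.png",im[:,:,::-1])
c=cam(nm,st); a=proj(c,[.545,.15,.136]);b=proj(c,[.54,-.07,.136])
x0,x1=sorted((int(a[0]),int(b[0])));y0,y1=sorted((int(a[1]),int(b[1])))
pad=25;print("box",x0,x1,y0,y1); x0=max(0,x0-pad);y0=max(0,y0-pad)
sub=np.ascontiguousarray(im[y0:y1+pad,x0:x1+pad]); hsv=cv2.cvtColor(sub,cv2.COLOR_RGB2HSV)
g=cv2.inRange(hsv,(45,120,30),(75,255,255))
# hull of green = vial extents ; bubble = nongreen light inside hull
k=np.vstack([q for q in cv2.findContours(g,cv2.RETR_EXTERNAL,cv2.CHAIN_APPROX_NONE)[0] if cv2.contourArea(q)>15])
r=cv2.minAreaRect(k);h=np.zeros(g.shape,np.uint8);cv2.fillPoly(h,[cv2.boxPoints(r).astype(int)],255)
h=cv2.erode(h,np.ones((3,3)))
w=cv2.bitwise_and(h,cv2.inRange(hsv,(0,0,100),(180,100,255)))
n,l,s,ce=cv2.connectedComponentsWithStats(w); i=1+np.argmax(s[1:,4])
rb=ce[i]+[x0,y0]; pts=np.array([onz(c,p+[x0,y0],.130) for p in cv2.boxPoints(r)])
d=cv2.boxPoints(r)
B=onz(c,rb,.130); V=pts.mean(0); print("bubble px",rb,"area",s[i],"vial rect",r, "B",B.round(4),"V",V.round(4),"vial y-range",pts[:,1].min().round(4),pts[:,1].max().round(4))
u=np.array([.0435,.999]);print("bubble offset toward hinge mm",(1000*(B-V)[:2]@u).round(2))
kk=np.nonzero(cv2.inRange(hsv,(0,0,0),(180,255,45))&h);print("dark rows",np.unique(kk[0]+y0,return_counts=True))
E
python3 bub.py; python3 bub.py top
```

```text
box 272 278 61 317
bubble px [278.30113636 185.71590909] area [ 26 141  11  19 176] vial rect ((31.358932495117188, 167.61776733398438), (18.293161392211914, 84.94841003417969), 1.060911774635315) B [0.5453 0.0544 0.13  ] V [0.5446 0.0374 0.13  ] vial y-range -0.0007 0.0754
bubble offset toward hinge mm 17.07
dark rows (array([191, 192, 193, 217, 218, 219]), array([ 1,  4,  6,  1,  9, 12]))
box 211 287 201 202Traceback (most recent call last):
  File "bub.py", line 11, in <module>
    k=np.vstack([q for q in cv2.findContours(g,cv2.RETR_EXTERNAL,cv2.CHAIN_APPROX_NONE)[0] if cv2.contourArea(q)>15])
    return _nx.concatenate(arrs, 0, dtype=dtype, casting=casting)
           ~~~~~~~~~~~~~~~^^^^^^^^^^^^^^^^^^^^^^^^^^^^^^^^^^^^^^^
ValueError: need at least one array to concatenate
```

step_arm([
  [0,-0.03,-0.2],
  [0,-0.06,-0.4],
  [0,-0.085,-0.6],
  [-0.005,-0.085,-0.84],
  [-0.005,-0.085,-0.84],
], twist=[0,0,0,0,0])

```text
t: 8.82
position: [0.5338, -0.1735, 0.2716]
tcp_rot: [[0.999, 0.0, 0.05], [-0.05, -0.001, 0.999], [0.0, -1.0, -0.001]]
ft_force: [0.7, 1.4, 1.2]
finger_gap: 0.0854
```

```bash
python3 - <<'E'
from h import *
st=ctrl.sense(); im=optics.get_image("wrist"); cv2.imwrite("pics/w4.png",im[:,:,::-1]); c=cam("wrist",st); s=cam("side")
print(st["t"],st["position"],proj(c,[.5335,-.1266,.164]),proj(c,[.534,-.174,.164]),proj(c,[.534,-.174,.124]))
print("side axis",[((proj(s,[.534,-.174,z])-[270,170])*9).round() for z in (.164,.144,.124,.104)])
hsv=cv2.cvtColor(im.copy(),cv2.COLOR_RGB2HSV)
m=cv2.inRange(hsv,(0,150,60),(8,255,255))|cv2.inRange(hsv,(172,150,60),(180,255,255))
n,l,ss,ce=cv2.connectedComponentsWithStats(m)
print([(a.tolist(),b.round(1)) for a,b in zip(ss,ce) if a[4]>60])
E
```

```text
8.825 [ 0.53376921 -0.17349534  0.27164874] [273.87582479 147.65008322] [277.51172024 206.36025862] [277.38067117 194.36723875]
side axis [array([310.,  95.]), array([308., 132.]), array([307., 168.]), array([306., 203.])]
[([0, 0, 560, 420, 234558], array([279.5, 209.7])), ([259, 133, 28, 30, 642], array([272.6, 147.8]))]
```

View pics/w4.png

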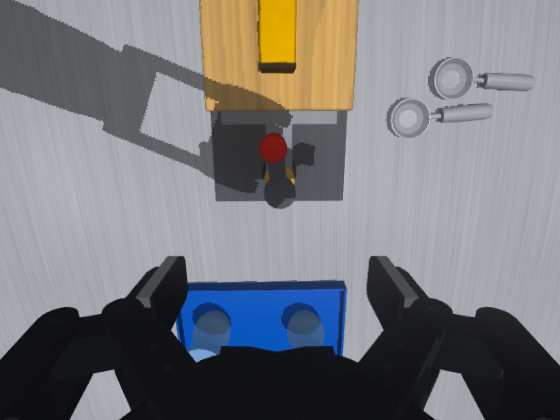

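```bash
python3 - <<'E'
from h import *
im=cv2.imread("pics/w4.png")[:,:,::-1]
crop(im,200,90,360,220,5,"w4c.png")
st=ctrl.sense(); c=cam("wrist",st)
print(onz(c,(272.6,147.8),.164),onz(c,(280,193),.125))
E
```

```text
[ 0.5324614  -0.12428126  0.164     ] [ 0.53654676 -0.17004764  0.125     ]
```

View pics/w4c.png

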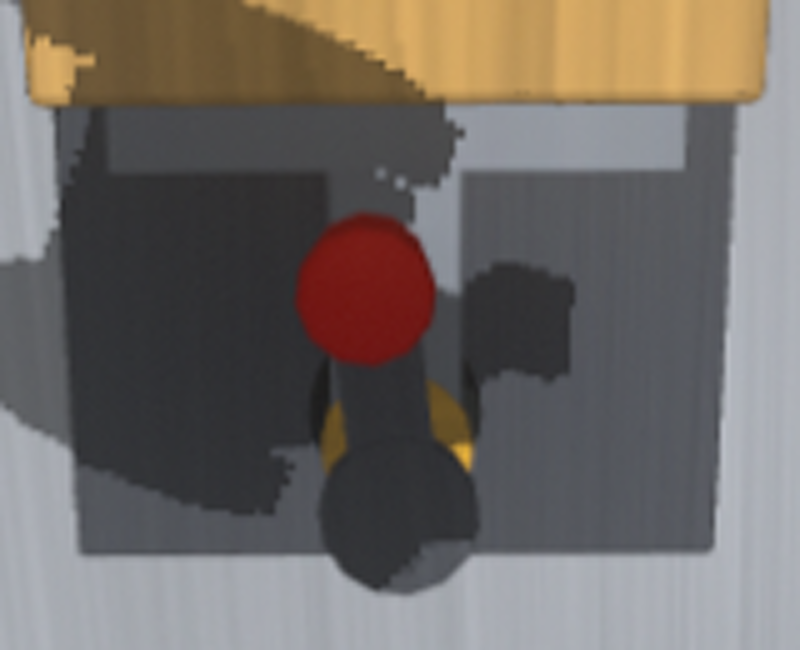

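step_arm([
  [-0.015,0.06,0.19],
  [-0.015,0.2,0.19],
  [-0.015,0.34,0.19],
  [-0.015,0.45,0.19],
  [-0.015,0.505,0.19],
  [-0.015,0.505,0.19],
], twist=[0,0,0,0,0,0])

```text
t: 9.62
position: [0.5319, -0.1208, 0.1444]
tcp_rot: [[0.999, -0.002, 0.043], [-0.043, 0.001, 0.999], [-0.002, -1.0, 0.001]]
ft_force: [-0.3, 0.2, -1.0]
finger_gap: 0.0858
```

step_arm([
  [0,0,0],
  [0,0,0],
  [0,0,0],
  [0,0,0],
  [0,0,0],
], twist=[0,0,0,0,0], grip=-1)

```text
t: 10.25
position: [0.533, -0.1222, 0.1462]
tcp_rot: [[0.999, 0.001, 0.044], [-0.044, -0.0, 0.999], [0.001, -1.0, -0.0]]
ft_force: [-0.6, -0.7, 4.6]
finger_gap: 0.0207
```

```bash
python3 goto.py 0.5325 -0.125 0.145 -2.5;python3 - <<'E'
from h import *
im=optics.get_image("wrist"); cv2.imwrite("pics/w5.png",im[:,:,::-1])
E
```

```text
t 10.25 p [ 0.533  -0.1222  0.1462] yaw -2.53 F [-0.6 -0.7  4.6] gap 0.0207
delta [-0.0014  0.0048 -0.0112] twist -0.0002
```

View pics/w5.png

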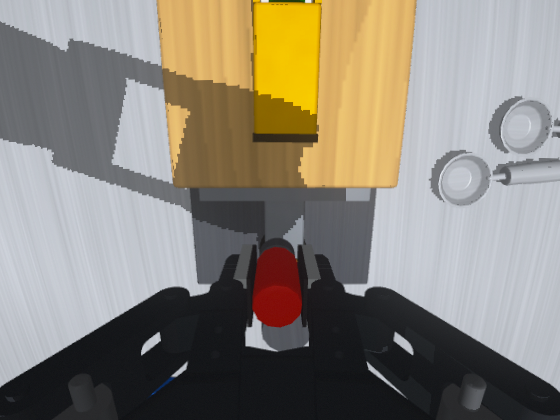

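```bash
cat > arc.py <<'E'
import sys,numpy as np
p0,step,n=map(float,sys.argv[1:4])
for k in range(1,int(n)+1):
    a=np.radians(p0);b=np.radians(p0-k*step);d=.18*np.array([np.cos(b)-np.cos(a),0,np.sin(b)-np.sin(a)])
    print([round(float(v),3)+0 for v in d],end=", ")
print()
E
python3 arc.py 97.5 11.25 8; python3 arc.py 7.5 22.5 8;python3 arc.py 187.5 22.5 8
```

```text
[0.035, 0.0, 0.001], [0.07, 0.0, -0.005], [0.103, 0.0, -0.017], [0.133, 0.0, -0.036], [0.159, 0.0, -0.06], [0.179, 0.0, -0.088], [0.194, 0.0, -0.121], [0.202, 0.0, -0.155], 
[-0.005, 0.0, -0.07], [-0.036, 0.0, -0.133], [-0.088, 0.0, -0.179], [-0.155, 0.0, -0.202], [-0.225, 0.0, -0.197], [-0.288, 0.0, -0.166], [-0.334, 0.0, -0.113], [-0.357, 0.0, -0.047], 
[0.005, 0.0, 0.07], [0.036, 0.0, 0.133], [0.088, 0.0, 0.179], [0.155, 0.0, 0.202], [0.225, 0.0, 0.197], [0.288, 0.0, 0.166], [0.334, 0.0, 0.113], [0.357, 0.0, 0.047],
```

step_arm([
  [0.035,0,0.001],
  [0.07,0,-0.005],
  [0.103,0,-0.017],
  [0.133,0,-0.036],
], twist=[0,0,0,0])

```text
t: 10.8
position: [0.5657, -0.1326, 0.1462]
tcp_rot: [[0.999, -0.0, 0.044], [-0.044, -0.0, 0.999], [-0.0, -1.0, -0.0]]
ft_force: [-3.0, 0.3, 5.6]
finger_gap: 0.0207
```

```bash
python3 arc.py 52.5 22.5 8; python3 arc.py 232.5 22.5 8
```

```text
[0.046, 0.0, -0.053], [0.069, 0.0, -0.119], [0.064, 0.0, -0.189], [0.033, 0.0, -0.252], [-0.02, 0.0, -0.299], [-0.086, 0.0, -0.321], [-0.156, 0.0, -0.317], [-0.219, 0.0, -0.286], 
[-0.046, 0.0, 0.053], [-0.069, 0.0, 0.119], [-0.064, 0.0, 0.189], [-0.033, 0.0, 0.252], [0.02, 0.0, 0.299], [0.086, 0.0, 0.321], [0.156, 0.0, 0.317], [0.219, 0.0, 0.286],
```

step_arm([
  [0.046,0,-0.053],
  [0.069,0,-0.119],
  [0.064,0,-0.189],
  [0.033,0,-0.252],
  [-0.02,0,-0.299],
  [-0.086,0,-0.321],
  [-0.156,0,-0.317],
  [-0.219,0,-0.286],
], twist=[0,0,0,0,0,0,0,0])

```text
t: 11.8
position: [0.508, -0.2021, 0.1462]
tcp_rot: [[0.999, 0.004, 0.045], [-0.045, -0.001, 0.999], [0.004, -1.0, -0.001]]
ft_force: [5.6, 3.6, 3.9]
finger_gap: 0.0206
```

step_arm([
  [-0.046,0,0.053],
  [-0.069,0,0.119],
  [-0.064,0,0.189],
  [-0.033,0,0.252],
  [0.02,0,0.299],
  [0.086,0,0.321],
  [0.156,0,0.317],
  [0.219,0,0.286],
], twist=[0,0,0,0,0,0,0,0])

```text
t: 12.8
position: [0.5648, -0.1317, 0.146]
tcp_rot: [[0.999, -0.003, 0.042], [-0.042, -0.001, 0.999], [-0.003, -1.0, -0.001]]
ft_force: [-4.5, -2.7, 11.1]
finger_gap: 0.0205
```

step_arm([
  [0.046,0,-0.053],
  [0.069,0,-0.119],
  [0.064,0,-0.189],
  [0.033,0,-0.252],
  [-0.02,0,-0.299],
  [-0.086,0,-0.321],
  [-0.156,0,-0.317],
  [-0.219,0,-0.286],
], twist=[0,0,0,0,0,0,0,0])

```text
t: 13.8
position: [0.5075, -0.2017, 0.1461]
tcp_rot: [[0.999, 0.002, 0.045], [-0.045, -0.001, 0.999], [0.002, -1.0, -0.001]]
ft_force: [5.5, 1.7, 5.5]
finger_gap: 0.0211
```

step_arm([
  [-0.046,0,0.053],
  [-0.069,0,0.119],
  [-0.064,0,0.189],
  [-0.033,0,0.252],
  [0.02,0,0.299],
  [0.086,0,0.321],
  [0.086,0,0.321],
  [0.086,0,0.321],
], twist=[0,0,0,0,0,0,0,0])

```text
t: 14.8
position: [0.5328, -0.1222, 0.1461]
tcp_rot: [[0.999, 0.001, 0.043], [-0.043, -0.001, 0.999], [0.001, -1.0, -0.001]]
ft_force: [1.1, -0.5, 7.7]
finger_gap: 0.0202
```

```bash
python3 - <<'E'
from h import *
st=ctrl.sense(); print(st["t"],st["position"])
for n in("wrist","top"):
  im=optics.get_image(n); cv2.imwrite(f"pics/{n}6.png",im[:,:,::-1])
crop(im,180,160,345,250,4.5,"t6.png")
E
```

```text
14.8 [ 0.53276025 -0.12219182  0.14610387]
```

View pics/t6.png

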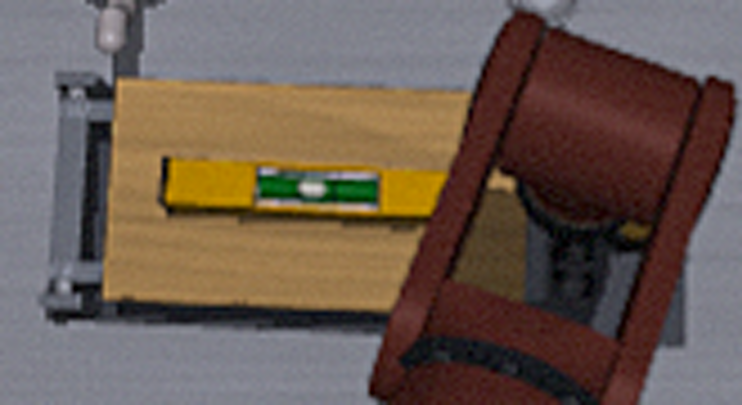

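View pics/wrist6.png

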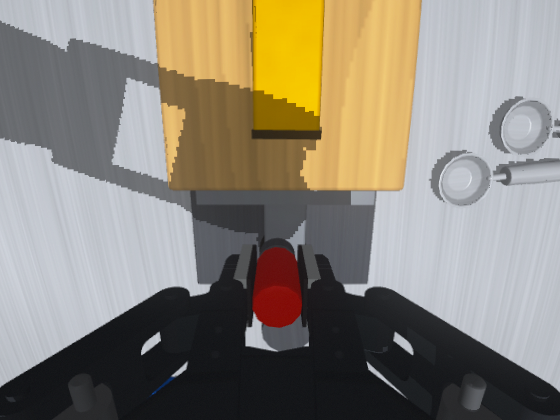

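step_arm([
  [0,0,0],
  [0,0,0],
  [0,0,0],
  [0,0,0],
  [0,0,0],
  [0,0,0],
  [0,0,0],
  [0,0,0],
], twist=[0,0,0,0,0,0,0,0])

```text
t: 15.9
position: [0.5325, -0.1222, 0.1461]
tcp_rot: [[0.999, 0.001, 0.043], [-0.043, -0.001, 0.999], [0.001, -1.0, -0.001]]
ft_force: [0.4, -0.2, 7.3]
finger_gap: 0.0208
```

```bash
cat > tb.py <<'E'
from h import *
st=ctrl.sense(); c=cam("top"); a=optics.get_image("top"); cv2.imwrite(f"pics/tb_{st['t']:.2f}.png",a[:,:,::-1])
x0,y0,x1,y1=225,185,300,220
sub=np.ascontiguousarray(a[y0:y1,x0:x1]); hsv=cv2.cvtColor(sub,cv2.COLOR_RGB2HSV)
g=cv2.inRange(hsv,(45,120,30),(75,255,255)); y,x=np.nonzero(g)
r=int(round(y.mean())); rows=slice(r-1,r+2)
F=6; s=cv2.resize(sub,None,fx=F,fy=F,interpolation=cv2.INTER_CUBIC)[int((r-.5)*F):int((r+1.5)*F)].astype(float).mean(0)
sat=s.max(1)-s.min(1); gr=s[:,1]-np.maximum(s[:,0],s[:,2])
# vial ends: green>half of max, first and last
i=np.nonzero(gr>0.5*np.percentile(gr,95))[0]; e0,e1=i[0],i[-1]
w=s[:,0]*((np.arange(len(s))>e0)&(np.arange(len(s))<e1)); j=np.nonzero(w>0.6*w.max())[0]
f=lambda k:(k+.5)/F-.5+x0
P=[onz(c,(f(k),r+y0),.131)[1] for k in (e0,e1,j[0],j[-1])]
print("t",st["t"],"px",f(e0),f(e1),f(j[0]),f(j[-1]),"vial len",P[0]-P[1],"bub len",P[2]-P[3],"offset to hinge mm",1000*((P[2]+P[3])/2-(P[0]+P[1])/2))
crop(a,225,180,300,225,10,f"tbc_{st['t']:.2f}.png")
E
python3 tb.py; ls pics/tbc*
```

```text
t 15.9 px 237.58333333333334 263.0833333333333 246.91666666666666 251.91666666666666 vial len 0.07374797838622868 bub len 0.014461572234485229 offset to hinge mm 2.6099815573418574
pics/tbc_15.90.png
```

View pics/tbc_15.90.png

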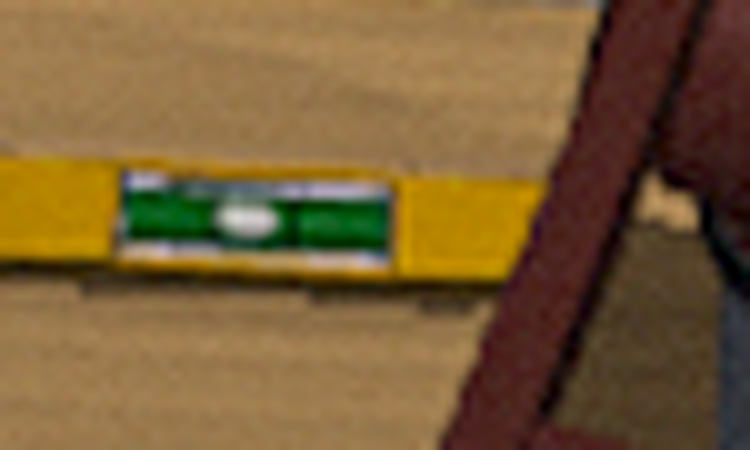

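```bash
python3 arc.py 97.5 22.5 5
```

```text
[0.07, 0.0, -0.005], [0.133, 0.0, -0.036], [0.179, 0.0, -0.088], [0.202, 0.0, -0.155], [0.197, 0.0, -0.225],
```

step_arm([
  [0.07,0,-0.005],
  [0.133,0,-0.036],
  [0.179,0,-0.088],
  [0.202,0,-0.155],
  [0.197,0,-0.225],
  [0.197,0,-0.225],
], twist=[0,0,0,0,0,0])

```text
t: 16.7
position: [0.5792, -0.1817, 0.1462]
tcp_rot: [[0.999, 0.001, 0.045], [-0.045, -0.002, 0.999], [0.001, -1.0, -0.002]]
ft_force: [1.6, -1.8, 6.6]
finger_gap: 0.0205
```

step_arm([
  [0,0,0],
  [0,0,0],
  [0,0,0],
  [0,0,0],
  [0,0,0],
], twist=[0,0,0,0,0], grip=0.2)

```text
t: 17.32
position: [0.5791, -0.1804, 0.1451]
tcp_rot: [[0.999, -0.0, 0.044], [-0.044, 0.0, 0.999], [-0.0, -1.0, 0.0]]
ft_force: [-0.2, -0.8, -0.9]
finger_gap: 0.0518
```

step_arm([
  [0,-0.1,0],
  [0,-0.3,0],
  [0,-0.42,0],
  [0,-0.42,0.2],
  [0,-0.42,0.4],
  [0,-0.42,0.5],
  [0,-0.42,0.5],
], twist=[0,0,0,0,0,0,0])

```text
t: 18.2
position: [0.5847, -0.054, 0.2504]
tcp_rot: [[0.999, 0.0, 0.041], [-0.041, 0.0, 0.999], [0.0, -1.0, 0.0]]
ft_force: [-0.8, 0.6, -0.1]
finger_gap: 0.0512
```

```bash
python3 goto.py 0.5446 0.0374 0.25 -2.5; python3 bub.py; ls pics/b_w*
```

```text
t 18.2 p [ 0.5847 -0.054   0.2504] yaw -2.35 F [-0.8  0.6 -0.1] gap 0.0512
delta [-0.175   0.0016  0.3588] twist 0.0013
box 208 225 -75 223
bubble px [219.97318008  89.02298851] area [ 31  78  13  23 261] vial rect ((38.07666015625, 86.5594482421875), (103.20026397705078, 21.13393783569336), 89.13194274902344) B [0.5437 0.039  0.13  ] V [0.5446 0.0396 0.13  ] vial y-range 0.001 0.0783
bubble offset toward hinge mm -0.62
dark rows (array([ 73,  74, 104, 105]), array([11,  2, 19, 19]))
pics/b_wrist_18.20.png
pics/b_wrist_8.10.png
```

step_arm([
  [-0.08,0.05,0.04],
  [-0.17,0.15,0.08],
  [-0.176,0.24,0.08],
  [-0.176,0.24,0.08],
  [-0.176,0.24,0.08],
  [-0.176,0.24,0.08],
], twist=[0,0,0,0,0,0], grip=-1)

```text
t: 19.0
position: [0.5429, -0.0345, 0.1918]
tcp_rot: [[0.999, 0.003, 0.045], [-0.045, -0.001, 0.999], [0.003, -1.0, -0.001]]
ft_force: [-0.5, -0.5, 0.8]
finger_gap: 0.0004
```

```bash
python3 goto.py 0.5415 -0.032 0.155 -2.5; python3 bub.py
```

```text
t 19.0 p [ 0.5429 -0.0345  0.1918] yaw -2.56 F [-0.5 -0.5  0.8] gap 0.0004
delta [-0.0065  0.1473  0.0098] twist -0.0005
box 265 275 -103 276
bubble px [274.41686747 111.28192771] area [ 27  97  16  29 415] vial rect ((34.5, 108.0), (132.0, 27.0), 90.0) B [0.5445 0.0388 0.13  ] V [0.5446 0.039  0.13  ] vial y-range -0.0003 0.0782
bubble offset toward hinge mm -0.2
dark rows (array([ 91,  92, 130, 131]), array([18,  2,  8, 26]))
```

step_arm([
  [-0.003,0.06,0.008],
  [-0.003,0.12,0.008],
  [-0.003,0.145,0.008],
  [-0.003,0.153,0.008],
  [-0.003,0.153,0.008],
], twist=[0,0,0,0,0])

```text
t: 19.68
position: [0.541, -0.0318, 0.1519]
tcp_rot: [[0.999, -0.0, 0.044], [-0.044, 0.0, 0.999], [-0.0, -1.0, 0.0]]
ft_force: [-0.3, -0.5, 0.2]
finger_gap: -0.0004
```

step_arm([
  [0,0.004,0],
  [0,0.008,0],
  [0,0.008,0],
  [0,0.008,0],
], twist=[0,0,0,0])

```text
t: 20.18
position: [0.541, -0.0318, 0.1502]
tcp_rot: [[0.999, 0.0, 0.044], [-0.044, -0.0, 0.999], [0.0, -1.0, -0.0]]
ft_force: [-0.2, -0.4, 0.4]
finger_gap: -0.0004
```

step_arm([
  [0,0.004,0],
  [0,0.008,0],
  [0,0.008,0],
  [0,0.008,0],
], twist=[0,0,0,0])

```text
t: 20.68
position: [0.5411, -0.0318, 0.1483]
tcp_rot: [[0.999, 0.0, 0.044], [-0.044, -0.0, 0.999], [0.0, -1.0, -0.0]]
ft_force: [-0.7, -0.3, 2.7]
finger_gap: 0.0003
```

step_arm([
  [0,0.003,0],
  [0,0.006,0],
  [0,0.009,0],
  [0,0.009,0],
  [0,0.009,0],
  [0,0.009,0],
], twist=[0,0,0,0,0,0])

```text
t: 21.42
position: [0.5411, -0.0318, 0.1467]
tcp_rot: [[0.999, 0.0, 0.044], [-0.044, -0.0, 0.999], [0.0, -1.0, -0.0]]
ft_force: [-3.1, 0.5, 6.7]
finger_gap: 0.0
```

step_arm([
  [0,0.003,0],
  [0,0.005,0],
  [0,0.005,0],
  [0,0.005,0],
  [0,0.005,0],
  [0,0.005,0],
], twist=[0,0,0,0,0,0])

```text
t: 22.18
position: [0.5412, -0.0318, 0.146]
tcp_rot: [[0.999, 0.0, 0.044], [-0.044, -0.0, 0.999], [0.0, -1.0, -0.0]]
ft_force: [-3.4, 1.3, 8.8]
finger_gap: 0.0002
```

```bash
python3 bub.py; ls -t pics|head -1
```

```text
box 267 278 -168 322
bubble px [278.09039548 115.52259887] area [ 26  97  21  38 708] vial rect ((36.5, 110.0), (170.0, 35.0), 90.0) B [0.5445 0.0388 0.13  ] V [0.5447 0.039  0.13  ] vial y-range 0.0001 0.0779
bubble offset toward hinge mm -0.27
dark rows (array([ 89,  90,  91, 139, 140, 141]), array([23, 15,  1,  1, 27, 33]))
b_wrist_22.18.png
```

step_arm([
  [0,0.003,0],
  [0,0.003,0],
  [0,0.003,0],
  [0,0.003,0],
  [0,0.003,0],
  [0,0.003,0],
  [0,0.003,0],
  [0,0.003,0],
], twist=[0,0,0,0,0,0,0,0])

```text
t: 23.22
position: [0.5413, -0.0318, 0.1455]
tcp_rot: [[0.999, 0.0, 0.044], [-0.044, -0.0, 0.999], [0.0, -1.0, -0.0]]
ft_force: [-4.4, 0.3, 10.1]
finger_gap: 0.0001
```

```bash
python3 bub.py; python3 goto.py 0 0 0 0|head -1; python3 - <<'E'
from h import *
im=optics.get_image("wrist"); cv2.imwrite("pics/w9.png",im[:,:,::-1])
E
```

```text
box 267 278 -169 322
bubble px [278.07072136 115.4893918 ] area [ 26  97  21  38 707] vial rect ((36.5, 110.0), (170.0, 35.0), 90.0) B [0.5445 0.0388 0.13  ] V [0.5448 0.039  0.13  ] vial y-range 0.0002 0.0778
bubble offset toward hinge mm -0.26
dark rows (array([ 89,  90,  91, 139, 140, 141]), array([24, 15,  1,  2, 27, 33]))
t 23.275 p [ 0.5413 -0.0318  0.1455] yaw -2.51 F [-4.2  1.1 10.8] gap -0.0003
```

View pics/w9.png

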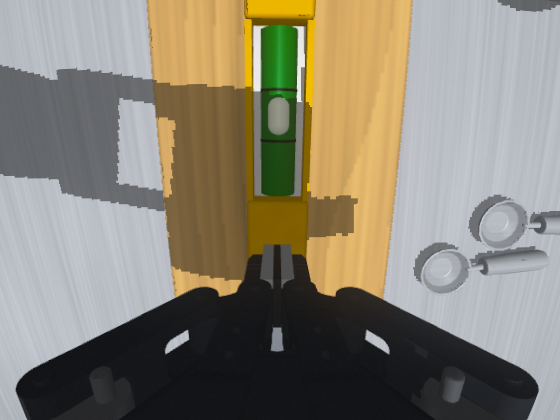

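The picture shows the bubble at (278,115), midway between the rings at rows 90 and 140. The shut fingertips press on the crank-side shoulder at about (277,260), with roughly 10 N on the sensor. I'm handing in now.

```bash
python3 -c "
from cell import ctrl
print(ctrl.hand_in())"
```

```text
the job is handed in; nothing more can be done
None
```

I laid the smaller yellow level along the deck, turned the crank about 2.3 turns clockwise and let it go. I handed in at about 23 s with the shut fingers pressing on the level's crank-side shoulder.

- **Level:** its vial centre measured about 2 mm from the deck's middle, and in the pictures it lies in line with the deck.
- **Bubble:** it started about 17 mm towards the hinge. It read −0.2 mm with the level untouched and −0.3 mm while pressed, against the 2.5 mm allowed.
- **Press:** the wrist sensor read about 10–11 N downwards, and also about 4 N sideways along x. That sideways force did not visibly move the level.
- **Tea things:** I kept clear of them and saw none moved, but I did not measure them again at the end.
- **One misread:** my first attempt to read the bubble from the top camera found no green and failed. I read it from the wrist camera instead, and from a corrected top-camera script for the crank.

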